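# Hold a glue block flush on a tilted stage against its stop rod

## Task

Lift the steel stop rod from its wooden rest and push it down past the sprung keeper jaws of the tilting stage until it sits home in both forks with the jaws shut over it, and let go of it. Then pick up the short, wide pale wooden offcut, tilt it to the slope of the stage's metal face and hold it there flat and flush by touch, long side up the slope, midway between the forks, its lower end against the stop rod. Finish while still holding it, pressed on with steady, moderate hand pressure.

Things in the scene. Friction and masses are not known exactly. Their poses are not given: they have to be found in the camera images.
- stop_rod: loose steel rod, 12 mm diameter, 156 mm long, with a dark 15 mm diameter collar 6 mm long at each end; 0.12 kg. Origin at its middle on the axis; its own y runs along the rod. It starts level in the wooden rest
- rod_rest: fixed wooden rest, base 50 x 100 x 8 mm, with two notched posts 43 mm either side of the middle (along its own y) that carry the rod with its axis 40 mm above the table; the middle 70 mm of the rod is free to grip from above. Origin at the centre of its underside
- stage: fixed tilting stage, grey base 160 x 150 x 10 mm. Own x points up the slope, own y along the rod's place. Origin on the table straight below the rod's place; base from x = -38 to 122 mm. Two dark U-forks 8 mm thick stand at y = -48 and +48 mm: slot 14 mm wide in x, floor 39 mm above the table, open upward, x+ wall flared, up to 60 mm above the table
- seat (a point): where the middle of the seated rod's axis belongs, 45 mm above the stage's origin; axes as the stage's. Between the forks (|y| < 22 mm) the space is free for fingers 38 mm either way along x, down to 10 mm above the table. The rod's collars must lie outside the jaws: 10 mm of play along y
- keeper (a joint): sprung hinge of the keeper: two round-nosed jaws on one shaft at y = -58 and +58 mm of the stage, on its x- side, noses overhanging the rod's place. 0 = shut; the rod pushed down with about 10 N (up to 15 N) turns it to about 0.06 rad, and it snaps back to 0 when the rod is home
- tilt_face: sloped dark steel face plate, 102 x 84 x 10 mm, locked at a slope of 18 to 32 degrees, differing each time. Origin on the seated rod's axis (the hinge line), own x up the slope, own z square out of the face. The face is at z = -8 mm, x = 14 to 116 mm, y = -42 to 42 mm; a finger notch 46 mm wide in y runs from its lower edge up to x = 52 mm
- slope (a point): point on the plane of the face, at x = 51 mm, y = 0, z = -8 mm of tilt_face (its axes): the middle of the block's underside belongs here when its lower end touches the seated rod (rod radius 6 mm + half the block's length 45 mm)
- block: loose pale wooden offcut, 60 mm (own x) x 90 mm (own y) x 22 mm high, about 0.09 kg, lying flat on the table; the shortest and widest of the three offcuts (the others are 45 x 140 and 50 x 110 mm). Origin at the centre of its underside. Gripped across its 60 mm width
- block_mid (a point): centre of the block, 11 mm above its underside; axes as the block's

How it is judged:
On the way:
1. the stop rod is home in both forks, the jaws are shut over it and the fingers have let it go (x of stop_rod in the frame of seat between -0.003 and 0.003 m and z of stop_rod in the frame of seat between -0.003 and 0.003 m and y of stop_rod in the frame of seat between -0.012 and 0.012 m and angle between the y axis of stop_rod and the y axis of seat, either way round below 0.05 rad and value of joint keeper below 0.03 rad and contact force between the fingers and stop_rod below 0.2 N), for 0.2 s.
At the end, for the whole second after the job is handed in: Rod seated (3 mm, 12 mm along, 0.05 rad), keeper under 0.03 rad. Block gripped, at rest, flush on the face (0.05 rad, 2.5 mm), long side up the slope (0.12 rad), within 12 mm of the middle, lower end within 6 mm of the rod, pressed on with 3 to 45 N (x of stop_rod in the frame of seat between -0.003 and 0.003 m and z of stop_rod in the frame of seat between -0.003 and 0.003 m and y of stop_rod in the frame of seat between -0.012 and 0.012 m and angle between the y axis of stop_rod and the y axis of seat, either way round below 0.05 rad and value of joint keeper below 0.03 rad and angle between the z axis of block_mid and the z axis of slope, either way round below 0.05 rad and angle between the y axis of block_mid and the x axis of slope, either way round below 0.12 rad and z of block_mid in the frame of slope between 0.008 and 0.0135 m and x of block_mid in the frame of slope between -0.004 and 0.006 m and y of block_mid in the frame of slope between -0.012 and 0.012 m and contact force between block and tilt_face between 3 and 45 N and contact force between the fingers and block above 2 N and linear speed of block below 0.02 m/s); the arm keeps its last pose, push and grip.
It also fails if it takes over 58 s, if anything falls off the work surface, if the arm or the gripper's body presses on something with over 40 N, if the wrist force passes 120 N, or if a joint passes its speed limit or range.

## Robot

A 7-joint arm with a two-finger parallel gripper is mounted at the origin on the work surface; the furniture and walls round the work are solid. World frame = base frame: x ahead of the robot, y to its left, z up, the work surface at z = 0. Lengths are in m, angles in rad, forces in N, time in s.
With the tool pointing down it reaches from about 0.35 to 0.9 m from the base axis. Payload 19.9 kg.
Tool frame: the origin (TCP) lies midway between the tips of the shut fingers; the grasp point (between the pads) lies r.grip_point_offset behind it (r.grip_point_offset is the distance from the TCP to the grasp point, in m); z points along the fingers, y is the line along which they close (so a half turn about z gives the same grasp; the last joint's range is limited). The gripper opens to 85 mm and grips with 20 to 120 N. Pads are 22 mm wide; open, the fingers measure 114 mm over their backs; the gripper's body (76 mm by 85 mm) begins 54 mm behind the grasp point. The pads swing forward as they close: fully open they stand 13 mm farther back than shut.
Start: joints at [1.167, 0.417, -0.01, 1.614, 0.005, 1.111, -0.053], TCP at [0.221, -0.585, 0.231] pointing down, gripper open.
Joint ranges: [-2.81, 2.81], [-0.39, 2.02], [-1.27, 1.25], [0.06, 2.57], [-1.19, 4.33], [0.19, 2], [-2.82, 2.82]. Speed limits (rad/s): [1.89, 1.89, 2.39, 2.39, 3.01, 3.01, 3.01].

## Interface

Orientations are given as a 3x3 rotation matrix whose columns are the frame's x, y, z axes.
In Python, from workcell import r, optics gives the robot as it stands (r), with the cameras (optics).
- The arm moves only by the shell command python3 inch.py 'ROWS' [FORCE]. ROWS is a JSON list of rows, 1 to 10 of them, each written [opening, [dx, dy, dz], [rx, ry, rz]]: the finger opening in m, then dx, dy, dz in a scale on which 1.0 is 0.25 m, then a rotation vector rx, ry, rz in normalised numbers (1 is 4 rad); each row shifts and turns the commanded pose from where the row before left it, along the tool's axes as they then stand; what a row does not reach is not made up. A row lasts 1/12 s, in which the tool goes at most 0.0417 m and 0.125 rad, less where a joint would pass 70% of its speed; a pose out of reach is approached as far as the arm can. The fingers move at their own pace and stop on an object; FORCE is the grip in N (left out, the last holds). Time passes only in rows, so rows that do not move let the fingers close. It prints the time, the measured TCP pose, the force, the opening and the grip force at its end. No shift or turn number may pass 1 either way. Input that does not fit is refused with a message, and nothing moves.
- r.read_state(): the state, without advancing time (a new reading comes with each control period).
- optics.grab_frame(name): name is "side" or "top" or "wrist"; returns the picture (400x640x3 uint8, red, green, blue); there is no depth.
- optics.camera_params(name): a dict with "fx", "fy", "cx", "cy" (pixels), "world_to_cam" (4x4, takes a point from world to camera coordinates). Camera axes: x right, y down, z forward; pixel columns grow to the right and rows downward; lengths in m; the calibration is good to about 2 mm. A picture is of the moment at which its call begins: read the wrist's pose just before it. camera_params takes no time and is no camera call; for the wrist camera it gives the pose at the moment of the call.
- r.job_done(): hands the job in; it is judged then, once.
The state is a dict: "t": time; "joints": joint angles; "joint_vel": joint speeds; "effort": joint torques, N m; "tool_pos": TCP position; "orientation": TCP orientation; "ft_force": force on the tool from outside, world axes, zero at the start; "wrist_torque": the same for the moment, N m; "grip_width": finger opening in m; "gripper_force": force on a finger pad.
Only numpy, scipy, OpenCV 4.12 (cv2) and the standard library are available. Lean on these libraries where they do the work, as an engineer would, in place of code of your own. Each camera call takes 0.05 s, during which the arm holds its last target. There are 200 camera calls.

## Working session

There is one attempt and no reset: what is moved stays moved. The work goes in short steps, Python scripts to look and compute and a shell command to move; the robot and the scene stay as the last step left them, time stands still between calls to the robot, and variables do not carry over. Pictures are saved under pics/ and viewed, at most 10 in all, crops included, and the job is handed in when it is done.

```bash
ls; mkdir -p pics
python3 - <<'E'
from workcell import r, optics
import cv2,numpy as np
for n in ("top","side"):
    im=optics.grab_frame(n); cv2.imwrite(f"pics/{n}0.png",im[:,:,::-1]); p=optics.camera_params(n)
    print(n,p["fx"],p["fy"],p["cx"],p["cy"]); print(np.round(p["world_to_cam"],4).tolist())
s=r.read_state(); print(s["t"],s["tool_pos"],np.round(s["orientation"],3).tolist(),s["grip_width"],r.grip_point_offset)
E
```

```text
inch.py
pics
workcell.py
top 364.6980674085319 364.6980674085319 321.9142559691536 203.32264672228595
[[-0.014, -0.9998, -0.0161, -0.0545], [-0.9897, 0.0161, -0.1421, 0.4955], [0.1424, 0.014, -0.9897, 0.8763], [0.0, 0.0, 0.0, 1.0]]
side 484.5646615184811 484.5646615184811 322.2024675061809 199.16334248109524
[[-0.9722, -0.2334, 0.0174, 0.4604], [-0.1086, 0.3844, -0.9168, 0.1489], [0.2073, -0.8932, -0.3991, 0.9751], [0.0, 0.0, 0.0, 1.0]]
0.1 [ 0.22110428 -0.58424662  0.23071962] [[0.935, 0.354, -0.0], [0.354, -0.935, 0.001], [-0.0, -0.001, -1.0]] 0.08534340722989182 0.0187
```

View pics/top0.png

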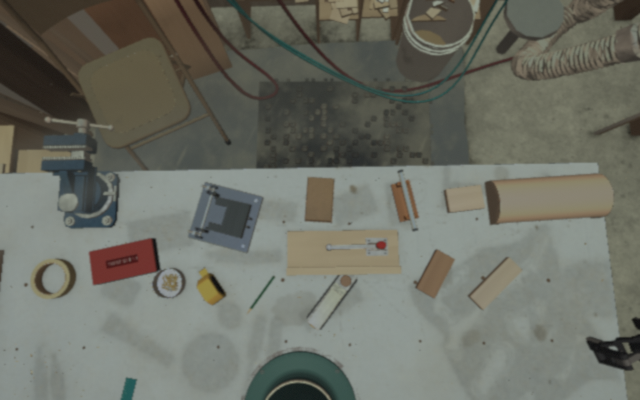

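View pics/side0.png

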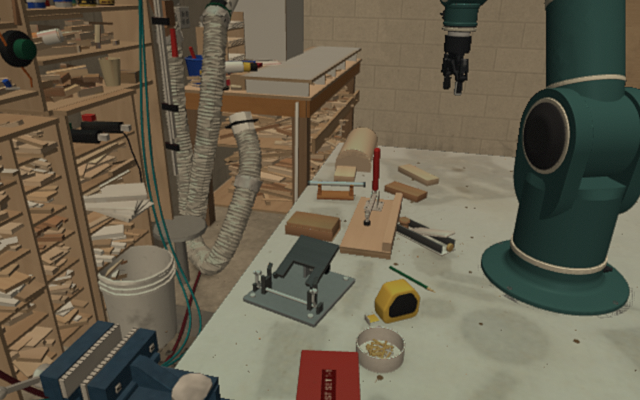

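```bash
cat > h.py <<'E'
from workcell import r, optics
import cv2,numpy as np
def cam(n): return optics.camera_params(n)
def ray(p,u,v):
    T=np.array(p["world_to_cam"]);R=T[:3,:3];c=-R.T@T[:3,3]
    d=R.T@np.array([(u-p["cx"])/p["fx"],(v-p["cy"])/p["fy"],1]);return c,d
def plane(p,u,v,z):
    c,d=ray(p,u,v);return c+d*(z-c[2])/d[2]
def proj(p,X):
    T=np.array(p["world_to_cam"]);q=T[:3,:3]@np.array(X)+T[:3,3]
    return np.array([p["fx"]*q[0]/q[2]+p["cx"],p["fy"]*q[1]/q[2]+p["cy"]])
def tri(obs):
    A=np.zeros((3,3));b=np.zeros(3)
    for p,u,v in obs:
        c,d=ray(p,u,v);d/=np.linalg.norm(d);M=np.eye(3)-np.outer(d,d);A+=M;b+=M@c
    return np.linalg.solve(A,b)
E
python3 - <<'E'
from h import *
im=cv2.imread("pics/top0.png")
a=cv2.resize(im[170:265,180:270],None,fx=4.2,fy=4.2,interpolation=cv2.INTER_CUBIC)
b=cv2.resize(im[165:235,385:487],None,fx=4.2,fy=4.2,interpolation=cv2.INTER_CUBIC)
c=np.zeros((400,800,3),np.uint8);c[:a.shape[0],:a.shape[1]]=a;c[:b.shape[0],a.shape[1]:a.shape[1]+b.shape[1]]=b[:,:800-a.shape[1]]
cv2.imwrite("pics/crop1.png",cv2.convertScaleAbs(c,alpha=1.4)); print(a.shape,b.shape)
p=cam("top"); 
for n,u,v,z in (("stage",227,217,0.02),("rest",404,200,.04),("block",465,198,.022)): print(n,plane(p,u,v,z))
E
```

```text
(399, 378, 3) (294, 428, 3)
stage [0.46564702 0.17951449 0.02      ]
rest [ 0.49891543 -0.26567324  0.04      ]
block [ 0.50418908 -0.42312645  0.022     ]
```

View pics/crop1.png

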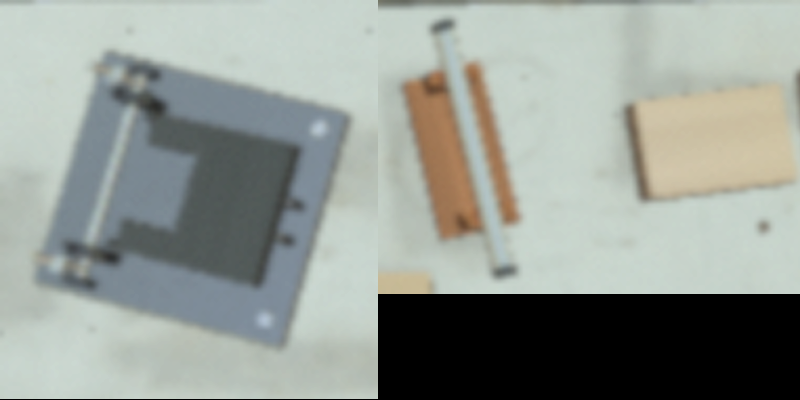

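Run:
```python
from h import *
im=cv2.imread("pics/top0.png");p=cam("top")
hsv=cv2.cvtColor(im,cv2.COLOR_BGR2HSV)
# block
def big(m,x0,y0,x1,y1):
    k=np.zeros_like(m);k[y0:y1,x0:x1]=m[y0:y1,x0:x1]
    cs,_=cv2.findContours(k,cv2.RETR_EXTERNAL,cv2.CHAIN_APPROX_NONE);return max(cs,key=cv2.contourArea)
m=((hsv[...,1]>50)&(hsv[...,2]>150)).astype(np.uint8)
c=big(m,441,180,484,222)
def rep(n,c,z):
    pts=np.array([plane(p,q[0][0],q[0][1],z)[:2] for q in c],np.float32)
    R=cv2.minAreaRect(pts);B=cv2.boxPoints(R);print(n,R);print(np.round(B,4).tolist())
rep("block",c,.022)
print("base hsv",hsv[205,205],hsv[235,250],hsv[180,230])
m=((hsv[...,0]>100)&(hsv[...,1]>35)).astype(np.uint8)|(hsv[...,2]<90).astype(np.uint8)
m=cv2.morphologyEx(m,cv2.MORPH_OPEN,np.ones((3,3),np.uint8))
rep("base",big(m,182,172,268,262),.010)
# collars
for (x0,y0,x1,y1) in ((396,167,406,175),(409,226,421,234)):
    g=im[y0:y1,x0:x1].mean(2);w=np.clip(120-g,0,None);ys,xs=np.mgrid[y0:y1,x0:x1]
    u,v=(w*xs).sum()/w.sum(),(w*ys).sum()/w.sum();print("collar",u,v,plane(p,u,v,.042))
# rest
m=((hsv[...,0]<15)&(hsv[...,1]>100)).astype(np.uint8)
rep("rest",big(m,385,175,425,228),.012)
```

```text
Traceback (most recent call last):
ValueError: max() iterable argument is empty
```

```bash
cat > m1.py <<'E'
from h import *
im=cv2.imread("pics/top0.png");p=cam("top")
hsv=cv2.cvtColor(im,cv2.COLOR_BGR2HSV)
print("blk,tbl,base,plate,rest",hsv[198,465],hsv[225,440],hsv[205,205],hsv[235,256],hsv[215,235],hsv[210,400])
def big(m,x0,y0,x1,y1):
    k=np.zeros_like(m);k[y0:y1,x0:x1]=m[y0:y1,x0:x1]
    cs,_=cv2.findContours(k,cv2.RETR_EXTERNAL,cv2.CHAIN_APPROX_NONE);return max(cs,key=cv2.contourArea)
def rep(n,c,z):
    pts=np.array([plane(p,q[0][0],q[0][1],z)[:2] for q in c],np.float32)
    R=cv2.minAreaRect(pts);B=cv2.boxPoints(R);print(n,R);print(np.round(B,4).tolist())
rep("block",big(((hsv[...,0]<25)&(hsv[...,1]>45)).astype(np.uint8),441,180,484,222),.022)
lab=cv2.cvtColor(im,cv2.COLOR_BGR2LAB);print(lab[198,465],lab[225,440],lab[205,205],lab[235,256],lab[215,235])
m=((lab[...,2]<123)|(hsv[...,2]<85)).astype(np.uint8)
m=cv2.morphologyEx(m,cv2.MORPH_OPEN,np.ones((3,3),np.uint8))
rep("base",big(m,182,172,268,262),.010)
for (x0,y0,x1,y1) in ((396,167,406,175),(409,226,421,234)):
    g=im[y0:y1,x0:x1].mean(2);w=np.clip(90-g,0,None);ys,xs=np.mgrid[y0:y1,x0:x1]
    u,v=(w*xs).sum()/w.sum(),(w*ys).sum()/w.sum();print("collar",u,v,plane(p,u,v,.042))
rep("rest",big(((hsv[...,0]<15)&(hsv[...,1]>90)).astype(np.uint8),385,175,425,228),.012)
E
python3 m1.py
```

```text
blk,tbl,base,plate,rest [ 22  51 146] [ 67  15 152] [100  37 103] [ 75  17 154] [85 24 63] [ 13 121 114]
block ((0.5033186078071594, -0.4197588264942169), (0.05790281295776367, 0.09210294485092163), 6.259913444519043)
[[0.46950000524520874, -0.37709999084472656], [0.4796000123023987, -0.46869999170303345], [0.5371000170707703, -0.46239998936653137], [0.5271000266075134, -0.3707999885082245]]
[147 127 140] [158 123 131] [104 126 124] [160 123 129] [ 66 125 128]
base ((0.4589548707008362, 0.1850542277097702), (0.14660385251045227, 0.12039299309253693), 70.68960571289062)
[[0.37790000438690186, 0.13580000400543213], [0.49149999022483826, 0.09600000083446503], [0.5400000214576721, 0.23430000245571136], [0.42640000581741333, 0.27410000562667847]]
collar 399.8947368421053 170.67763157894737 [ 0.57297232 -0.25841364  0.042     ]
collar 414.35483870967744 229.18817204301075 [ 0.42607889 -0.28715623  0.042     ]
rest ((0.5004079341888428, -0.2608258128166199), (0.0975465476512909, 0.02349800430238247), 11.288603782653809)
[[0.450300008058548, -0.258899986743927], [0.45489999651908875, -0.28189998865127563], [0.5504999756813049, -0.262800008058548], [0.5458999872207642, -0.23980000615119934]]
```

Careful with the scale: shifts go in shares of 0.25 m and turns go in shares of 4 rad. That gives: 0.036 m / 0.25 = 0.144, -0.019 m / 0.25 = -0.076.

```bash
sed -i 's/^m=((lab.*$/m=(hsv[...,2]<128).astype(np.uint8)/' m1.py; python3 m1.py | grep -A1 ^base; python3 inch.py '[[0.06, [0.144, -0.076, 0], [0, 0, 0]], [0.06, [0.144, -0.076, 0], [0, 0, 0]], [0.06, [0.144, -0.076, 0], [0, 0, 0]], [0.06, [0.144, -0.076, 0], [0, 0, 0]], [0.06, [0.144, -0.076, 0], [0, 0, 0]], [0.06, [0.144, -0.076, 0], [0, 0, 0]], [0.06, [0.144, -0.076, 0], [0, 0, 0]], [0.06, [0.144, -0.076, 0], [0, 0, 0]], [0.06, [0.144, -0.076, 0], [0, 0, 0]], [0.06, [0.144, -0.076, 0], [0, 0, 0]]]' 60
```

```text
base ((0.4673319458961487, 0.18640434741973877), (0.16571292281150818, 0.1516084372997284), 74.25806427001953)
[[0.3718999922275543, 0.12720000743865967], [0.517799973487854, 0.08609999716281891], [0.5627999901771545, 0.24560000002384186], [0.41690000891685486, 0.2867000102996826]]
t: 0.93
tool_pos: [0.4915, -0.2776, 0.2312]
orientation: [[0.935, 0.354, -0.0], [0.354, -0.935, 0.0], [-0.0, -0.0, -1.0]]
ft_force: [0.8, -0.3, 0.4]
grip_width: 0.06
gripper_force: 0.0
```

Run:
```python
from h import *
p=cam("wrist");im=optics.grab_frame("wrist");cv2.imwrite("pics/w1.png",im[:,:,::-1])
print(p["fx"],np.round(p["world_to_cam"],3).tolist())
for X in ([.573,-.2584,.04],[.426,-.2872,.04],[.4995,-.2728,.04]): print(proj(p,X))
```

```text
357.43610290093216 [[0.353, -0.936, -0.0, -0.434], [-0.89, -0.336, 0.308, 0.305], [-0.288, -0.108, -0.952, 0.491], [0.0, 0.0, 0.0, 1.0]]
[331.49992327  80.55511095]
[305.46514388 234.61503641]
[317.60939611 162.75183509]
```

View pics/w1.png

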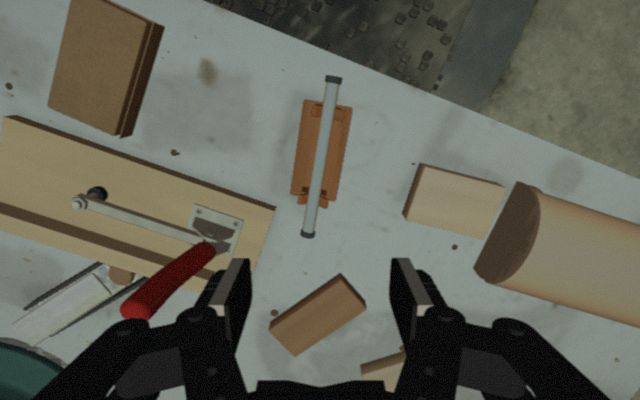

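Run:
```python
from h import *
im=cv2.imread("pics/w1.png").astype(float).mean(2);p=cam("wrist")
P=[]
for (x0,y0,x1,y1) in ((324,73,343,85),(299,229,318,240)):
    g=im[y0:y1,x0:x1];w=np.clip(75-g,0,None);ys,xs=np.mgrid[y0:y1,x0:x1]
    u,v=(w*xs).sum()/w.sum(),(w*ys).sum()/w.sum();P.append(plane(p,u,v,.042));print(u,v,P[-1])
m=(P[0]+P[1])/2;d=P[0]-P[1];print(m,np.linalg.norm(d),np.degrees(np.arctan2(d[1],d[0])))
s=r.read_state();R=s["orientation"];tgt=np.array([*m[:2],0]);print(R.T@(tgt-s["tool_pos"]),s["tool_pos"])
```

```text
333.32913480281906 79.32253711201079 [ 0.58003811 -0.25090615  0.042     ]
307.2424596679916 234.33247603460373 [ 0.43360201 -0.28116792  0.042     ]
[ 0.50682006 -0.26603704  0.042     ] 0.14953028317326378 11.676104684078895
[1.01760323e-02 2.00543168e-04 2.31277443e-01] [ 0.49681363 -0.27020945  0.23124729]
```

Converted, 0.038 m / 0.25 = 0.152, 0.02 m / 0.25 = 0.08, 0.083 rad / 4 = 0.0208.

```bash
python3 inch.py '[[0.05, [0.01, 0.0156, 0.08], [0, 0, 0.0208]], [0.05, [0, 0, 0.152], [0, 0, 0.0208]], [0.05, [0, 0, 0.152], [0, 0, 0]], [0.05, [0, 0, 0.152], [0, 0, 0]], [0.05, [0, 0, 0.152], [0, 0, 0]], [0.05, [0, 0, 0.1], [0, 0, 0]], [0.05, [0, 0, 0.056], [0, 0, 0]], [0.05, [0, 0, 0], [0, 0, 0]], [0.05, [0, 0, 0], [0, 0, 0]]]' 60
```

```text
t: 1.73
tool_pos: [0.4941, -0.282, 0.02]
orientation: [[0.981, 0.195, -0.001], [0.195, -0.981, 0.001], [-0.001, -0.001, -1.0]]
ft_force: [-0.6, 0.3, 0.1]
grip_width: 0.0497
gripper_force: 0.0
```

Converted, -0.0077 m / 0.25 = -0.0308, 0.0075 m / 0.25 = 0.03.

```bash
python3 inch.py '[[0.05, [0.03, -0.0308, 0], [0, 0, 0]], [0.05, [0, 0, 0], [0, 0, 0]], [0.05, [0, 0, 0], [0, 0, 0]]]'
python3 - <<'E'
from h import *
s=r.read_state();p=cam("wrist");im=optics.grab_frame("wrist");cv2.imwrite("pics/w2.png",im[:,:,::-1])
print(s["tool_pos"],s["ft_force"])
for n in ((.573,-.2584,.04),(.426,-.2872,.04)): print(proj(p,n))
E
```

```text
t: 1.98
tool_pos: [0.5014, -0.2725, 0.0215]
orientation: [[0.981, 0.196, 0.002], [0.196, -0.981, -0.001], [0.002, 0.001, -1.0]]
ft_force: [-1.0, 0.4, -0.7]
grip_width: 0.0499
gripper_force: 0.0
[ 0.50140915 -0.27253004  0.02151141] [-0.99885025  0.35307631 -0.66664302]
[318.19094306 105.20319128]
[317.95900639 439.43964971]
```

View pics/w2.png

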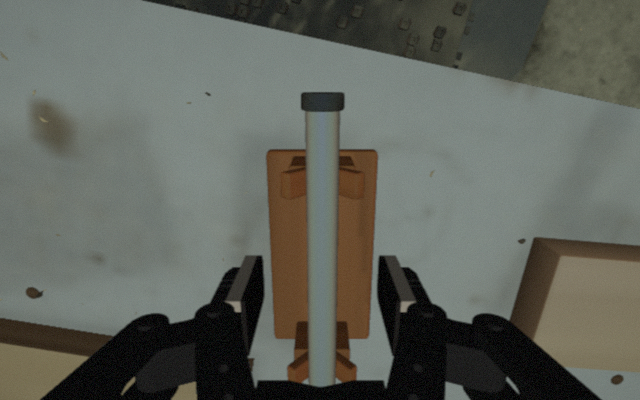

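Converted, -0.035 m / 0.25 = -0.14, -0.03 m / 0.25 = -0.12.

```bash
python3 inch.py '[[0.0, [0, 0, 0], [0, 0, 0]], [0.0, [0, 0, 0], [0, 0, 0]], [0.0, [0, 0, 0], [0, 0, 0]], [0.0, [0, 0, 0], [0, 0, 0]], [0.0, [0, 0, -0.08], [0, 0, 0]], [0.0, [0, 0, -0.14], [0, 0, 0]], [0.0, [0, 0, -0.14], [0, 0, 0]], [0.0, [0, 0, -0.14], [0, 0, 0]], [0, [0, 0, -0.12], [0, 0, 0]], [0, [0, 0, 0], [0, 0, 0]]]' 80
```

```text
t: 2.87
tool_pos: [0.5024, -0.2743, 0.1811]
orientation: [[0.981, 0.194, 0.007], [0.194, -0.981, -0.004], [0.006, 0.005, -1.0]]
ft_force: [1.3, -0.2, -0.6]
grip_width: 0.0091
gripper_force: 78.1
```

Converted, -0.038 m / 0.25 = -0.152, 0.0057 m / 0.25 = 0.0228.

```bash
python3 inch.py '[[0, [0.012, -0.08, 0], [0, 0, 0]], [0, [0.0228, -0.152, 0], [0, 0, 0]], [0, [0.0228, -0.152, 0], [0, 0, 0]], [0, [0.0228, -0.152, 0], [0, 0, 0]], [0, [0.0228, -0.152, 0], [0, 0, 0]], [0, [0.0228, -0.152, 0], [0, 0, 0]], [0, [0.0228, -0.152, 0], [0, 0, 0]], [0, [0.0228, -0.152, 0], [0, 0, 0]], [0, [0.0228, -0.152, 0], [0, 0, 0]], [0, [0.0228, -0.152, 0], [0, 0, 0]]]' && python3 inch.py '[[0, [0, 0, 0], [0, 0, 0.03]], [0, [0, 0, 0], [0, 0, 0.03]], [0, [0, 0, 0], [0, 0, 0.03]], [0, [0, 0, 0], [0, 0, 0.0275]], [0, [0, 0, 0], [0, 0, 0]], [0, [0, 0, 0], [0, 0, 0]]]'
python3 - <<'E'
from h import *
s=r.read_state();p=cam("wrist");im=optics.grab_frame("wrist");cv2.imwrite("pics/w3.png",im[:,:,::-1])
np.save("w3T.npy",p["world_to_cam"]);print(s["tool_pos"],s["ft_force"],s["joints"],p["cx"],p["cy"])
E
```

```text
t: 3.7
tool_pos: [0.4825, 0.0942, 0.1752]
orientation: [[0.981, 0.194, 0.0], [0.194, -0.981, -0.0], [0.0, 0.0, -1.0]]
ft_force: [0.3, 0.0, -0.6]
grip_width: 0.0095
gripper_force: 78.2
t: 4.2
tool_pos: [0.4829, 0.0925, 0.1751]
orientation: [[0.964, -0.267, -0.0], [-0.267, -0.964, -0.0], [-0.0, 0.0, -1.0]]
ft_force: [-0.7, 0.2, -1.9]
grip_width: 0.0088
gripper_force: 78.3
[0.48292086 0.09249314 0.1750956 ] [-0.71345552  0.22237323 -1.9387568 ] [-0.0039086   0.2609665  -0.28476882  1.98675735  0.09219847  0.9063477
 -2.17789335] 320.21171167547357 200.522076975575
```

View pics/w3.png

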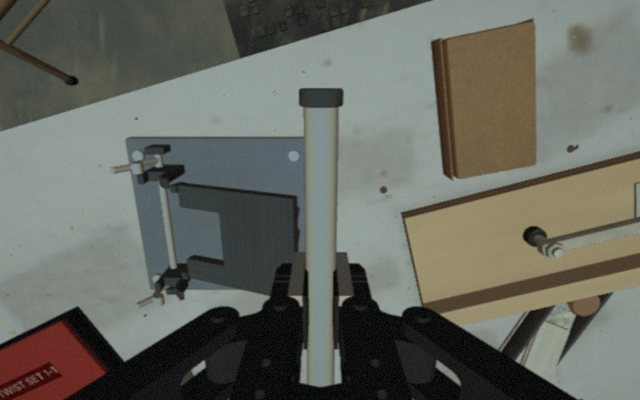

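```bash
cat > m2.py <<'E'
from h import *
im=cv2.imread("pics/w3.png");p=cam("wrist");p["world_to_cam"]=np.load("w3T.npy")
g=cv2.GaussianBlur(im,(3,3),0).astype(float).mean(2)
def fit(pts): 
    q=np.array([plane(p,u,v,.010)[:2] for u,v in pts],np.float32)
    for _ in range(3):
        vx,vy,x,y=cv2.fitLine(q,cv2.DIST_HUBER,0,1e-4,1e-4).ravel();d=abs((q[:,0]-x)*vy-(q[:,1]-y)*vx);q=q[d<max(.001,np.median(d)*2.5)]
    return np.array([x,y]),np.array([vx,vy]),len(q)
left=[];top=[];bot=[]
for v in range(185,265):
    d=np.diff(g[v,110:165]);k=int(np.argmin(d));left.append((110+k+.5,v))
for u in range(135,285):
    d=np.diff(g[120:155,u]);k=int(np.argmin(d));top.append((u,120+k+.5))
for u in range(195,235):
    d=np.diff(g[275:305,u]);k=int(np.argmax(d));bot.append((u,275+k+.5))
L,T,B=fit(left),fit(top),fit(bot)
def X(a,b): 
    t=np.linalg.solve(np.c_[a[1],-b[1]],b[0]-a[0]);return a[0]+a[1]*t[0]
for n,l in zip("LTB",(L,T,B)): print(n,l[0],np.degrees(np.arctan2(l[1][1],l[1][0])),l[2])
print("TL",X(L,T),"BL",X(L,B),np.linalg.norm(X(L,T)-X(L,B)))
t=top and T[1]; t=t if t[1]<0 else -t   # x_stage, toward -y
c=X(L,T); y=np.array([-t[1],t[0]])
print("x_stage deg",np.degrees(np.arctan2(t[1],t[0])),"origin from TL",c+.038*t-.075*y,"from BL",X(L,B)+.038*t+.075*y)
E
python3 m2.py
```

```text
L [0.48507768 0.26531705] -15.563326 78
T [0.5381566  0.14956759] 74.43049 150
B [0.40209243 0.21773435] 74.44102 38
TL [0.56426305 0.24326272] BL [0.4203598  0.28334197] 0.14938037
x_stage deg -105.56951 origin from TL [0.48181564 0.22678766] from BL [0.48240823 0.2266058 ]
```

```bash
python3 - <<'E'
from h import *
p=cam("wrist");p["world_to_cam"]=np.load("w3T.npy");s=r.read_state();R=s["orientation"]
for dz in (.0187,): print(proj(p,s["tool_pos"]+R@np.array([.075,0,-dz])))
E
python3 inch.py '[[0, [-0.036, -0.1292, 0], [0, 0, 0]], [0, [-0.036, -0.1292, 0], [0, 0, 0]], [0, [-0.036, -0.1292, 0], [0, 0, 0]], [0, [-0.0384, -0.1292, 0], [0, 0, 0.0004]], [0, [0, 0, 0.152], [0, 0, 0]], [0, [0, 0, 0.152], [0, 0, 0]], [0, [0, 0, 0.112], [0, 0, 0]], [0, [0, 0, 0], [0, 0, 0]], [0, [0, 0, 0], [0, 0, 0]]]'
python3 - <<'E'
from h import *
s=r.read_state();print(s["tool_pos"],s["ft_force"])
p=cam("side");im=optics.grab_frame("side");cv2.imwrite("pics/s1.png",cv2.resize(im[180:340,210:390,::-1],None,fx=3.3,fy=3.3,interpolation=cv2.INTER_CUBIC))
E
```

```text
[318.60467585 100.04903912]
t: 5.0
tool_pos: [0.4823, 0.2266, 0.0709]
orientation: [[0.963, -0.27, -0.002], [-0.27, -0.963, -0.001], [-0.002, 0.001, -1.0]]
ft_force: [-0.1, -0.2, 0.5]
grip_width: 0.0096
gripper_force: 78.4
[0.48228964 0.22657781 0.07092914] [-0.1306913  -0.19945066  0.50006978]
```

View pics/s1.png

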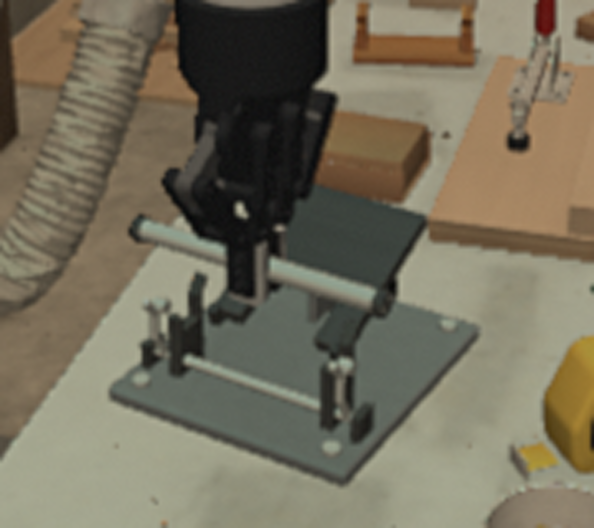

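Converted, 0.012 m / 0.25 = 0.048, 0.008 m / 0.25 = 0.032.

```bash
python3 inch.py '[[0, [0, 0, 0.048], [0, 0, 0]], [0, [0, 0, 0.032], [0, 0, 0]], [0, [0, 0, 0.016], [0, 0, 0]], [0, [0, 0, 0], [0, 0, 0]]]'; python3 inch.py '[[0, [0, 0, 0.016], [0, 0, 0]], [0, [0, 0, 0.016], [0, 0, 0]], [0, [0, 0, 0.012], [0, 0, 0]]]';  python3 inch.py '[[0, [0, 0, 0.012], [0, 0, 0]], [0, [0, 0, 0], [0, 0, 0]]]'
```

```text
t: 5.38
tool_pos: [0.4826, 0.2266, 0.0468]
orientation: [[0.962, -0.272, -0.001], [-0.272, -0.962, -0.0], [-0.001, 0.0, -1.0]]
ft_force: [-0.7, 0.3, -1.7]
grip_width: 0.0092
gripper_force: 78.4
t: 5.63
tool_pos: [0.4831, 0.2272, 0.0363]
orientation: [[0.962, -0.272, 0.001], [-0.272, -0.962, 0.001], [0.001, -0.001, -1.0]]
ft_force: [0.9, 3.2, 5.1]
grip_width: 0.0094
gripper_force: 78.8
t: 5.8
tool_pos: [0.4831, 0.2273, 0.033]
orientation: [[0.962, -0.272, 0.001], [-0.272, -0.962, 0.001], [0.0, -0.001, -1.0]]
ft_force: [4.7, 4.6, -5.8]
grip_width: 0.0092
gripper_force: 77.9
```

Converted, 0.003 m / 0.25 = 0.012, 0.002 m / 0.25 = 0.008.

```bash
python3 inch.py '[[0, [0, 0, 0.012], [0, 0, 0]], [0, [0, 0, 0.008], [0, 0, 0]], [0, [0, 0, 0], [0, 0, 0]]]'; python3 inch.py '[[0, [0, 0, 0.008], [0, 0, 0]], [0, [0, 0, 0], [0, 0, 0]]]'
```

```text
t: 6.05
tool_pos: [0.4831, 0.2273, 0.028]
orientation: [[0.962, -0.272, 0.0], [-0.272, -0.962, 0.001], [0.0, -0.001, -1.0]]
ft_force: [3.6, 5.8, -4.2]
grip_width: 0.009
gripper_force: 78.2
t: 6.22
tool_pos: [0.4832, 0.2274, 0.0273]
orientation: [[0.962, -0.272, 0.001], [-0.272, -0.962, 0.0], [0.001, -0.001, -1.0]]
ft_force: [-6.6, 0.8, 27.0]
grip_width: 0.0095
gripper_force: 81.8
```

Converted, -0.001 m / 0.25 = -0.004.

```bash
python3 inch.py '[[0, [0, 0, -0.004], [0, 0, 0]], [0.03, [0, 0, 0], [0, 0, 0]], [0.03, [0, 0, 0], [0, 0, 0]], [0.03, [0, 0, 0], [0, 0, 0]], [0.03, [0, 0, 0], [0, 0, 0]]]'
python3 - <<'E'
from h import *
im=optics.grab_frame("side");cv2.imwrite("pics/s2.png",cv2.resize(im[220:340,230:370,::-1],None,fx=4.2,fy=4.2,interpolation=cv2.INTER_CUBIC))
E
```

```text
t: 6.63
tool_pos: [0.4826, 0.2264, 0.027]
orientation: [[0.962, -0.272, -0.001], [-0.272, -0.962, -0.001], [-0.001, 0.001, -1.0]]
ft_force: [0.4, -0.1, -0.7]
grip_width: 0.0297
gripper_force: 0.0
```

View pics/s2.png

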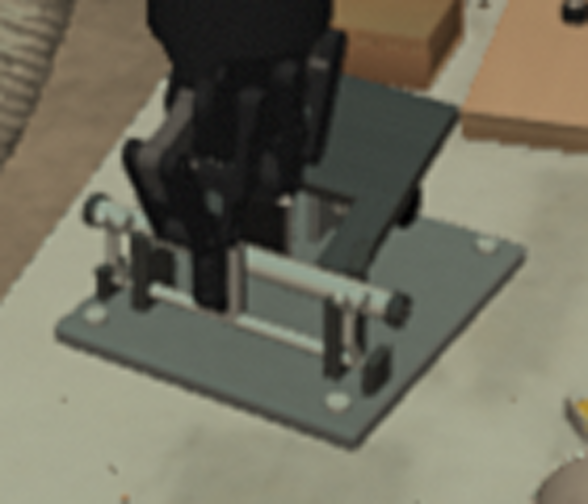

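Converted, -0.04 m / 0.25 = -0.16, 0.0323 m / 0.25 = 0.1292.

```bash
python3 inch.py '[[0.03, [0, 0, -0.08], [0, 0, 0]], [0.03, [0, 0, -0.16], [0, 0, 0]], [0.03, [0, 0, -0.16], [0, 0, 0]], [0.03, [0, 0, -0.16], [0, 0, 0]], [0.08, [0.0384, 0.1292, -0.08], [0, 0, 0]], [0.08, [0.036, 0.1292, 0], [0, 0, 0]], [0.08, [0.036, 0.1292, 0], [0, 0, 0]], [0.08, [0.036, 0.1292, 0], [0, 0, 0]], [0.08, [0, 0, 0], [0, 0, 0]], [0.08, [0, 0, 0], [0, 0, 0]]]'
python3 - <<'E'
from h import *
optics.grab_frame("wrist");s=r.read_state();p=cam("wrist");im=optics.grab_frame("wrist");cv2.imwrite("pics/w4.png",im[:,:,::-1]);np.save("w4T.npy",p["world_to_cam"])
t=optics.grab_frame("top");cv2.imwrite("pics/top1.png",t[:,:,::-1]);d=optics.grab_frame("side");cv2.imwrite("pics/side1.png",d[:,:,::-1])
print(s["tool_pos"])
c=np.zeros((560,800,3),np.uint8)
a=cv2.resize(im[120:320,100:330,::-1],None,fx=2,fy=2,interpolation=cv2.INTER_CUBIC);c[:400,:460]=a
b=cv2.resize(d[225:330,235:365,::-1],None,fx=2.6,fy=2.6,interpolation=cv2.INTER_CUBIC);c[:273,460:798]=b
e=cv2.resize(t[180:260,185:270,::-1],None,fx=3.5,fy=3.5,interpolation=cv2.INTER_CUBIC);c[280:560,460:757]=e[:,:297]
cv2.imwrite("pics/c2.png",cv2.convertScaleAbs(c,alpha=1.4))
E
```

```text
t: 7.52
tool_pos: [0.4829, 0.0906, 0.1873]
orientation: [[0.961, -0.275, -0.0], [-0.275, -0.961, -0.0], [0.0, 0.001, -1.0]]
ft_force: [0.1, 1.0, 0.2]
grip_width: 0.0802
gripper_force: 0.0
[0.48285227 0.09212225 0.18730199]
```

View pics/c2.png

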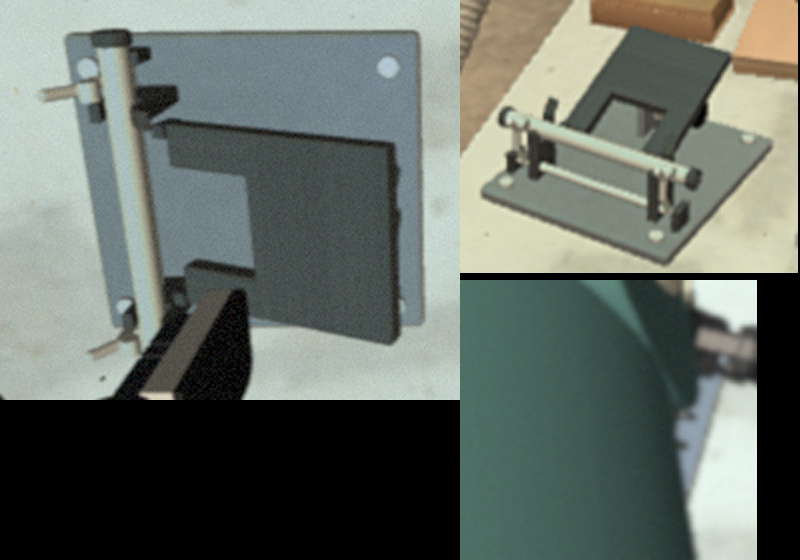

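```bash
cat > m3.py <<'E'
from h import *
from scipy.optimize import least_squares
w=cam("wrist");w["world_to_cam"]=np.load("w4T.npy");sd=cam("side");tp=cam("top")
O=np.array([.4821,.2267,.045]);a=np.radians(-105.57);ex=np.array([np.cos(a),np.sin(a),0]);ey=np.array([-ex[1],ex[0],0]);ez=np.array([0,0,1.])
obs=[(w,.116,.042,296,191.5),(w,.116,-.042,295,286.5),(w,.014,.042,184.5,181),(sd,.116,.042,301.2,235.4),(sd,.116,-.042,338.5,245),(tp,.116,.042,251.2,205.2),(tp,.116,-.042,241.9,237.9)]
def P(th,x,y): c,s=np.cos(th),np.sin(th);return O+ex*(x*c+.008*s)+ey*y+ez*(x*s-.008*c)
f=lambda t,sel:np.concatenate([proj(o[0],P(t[0],o[1],o[2])+np.r_[t[1:]] if len(t)>1 else P(t[0],o[1],o[2]))-o[3:] for o in sel])
for n,sel in (("all",obs),("w",obs[:3]),("side",obs[3:5]),("top",obs[5:])):
    q=least_squares(f,[.4],args=(sel,));print(n,np.degrees(q.x[0]),np.round(q.fun,1))
for y,i,j,k in ((.042,0,3,5),(-.042,1,4,6)):
    X=tri([(obs[m][0],*obs[m][3:]) for m in (i,j,k)]);d=X-O;xl=d@ex;print(X,xl,d@ey,d[2],"th",np.degrees(np.arctan2(d[2],xl)+np.arctan2(.008,.116)))
E
python3 m3.py
```

```text
all 18.345256348088956 [ 1.1 -1.1  4.8  2.7 -1.5 -0.7 -0.3 -1.2  0.4 -0.2  0.  -2.1 -0.6 -0.8]
w 18.87758910996822 [ 0.7 -0.7  4.4  3.4 -1.6 -0.7]
side 17.4732925420962 [-0.2 -0.5  0.4  0.5]
top 16.253588598569745 [ 0.8 -1.8  0.2 -0.6]
[0.49000342 0.1080279  0.07126553] 0.11219582318543649 0.039466815344444815 0.02626552891953146 th 17.121095780820347
[0.41178799 0.13043405 0.07254695] 0.11160612739326793 -0.04189251344858828 0.0275469454554646 th 17.809974281878233
```

Converted, -0.12 rad / 4 = -0.03.

```bash
python3 inch.py '[[0.08, [0, 0, 0], [0, 0, -0.03]], [0.08, [0, 0, 0], [0, 0, -0.03]], [0.08, [0, 0, 0], [0, 0, -0.03]], [0.08, [0, 0, 0], [0, 0, -0.03]], [0.08, [0, 0, 0], [0, 0, -0.03]], [0.08, [0, 0, 0], [0, 0, -0.03]], [0.08, [0, 0, 0], [0, 0, -0.03]], [0.08, [0, 0, 0], [0, 0, -0.03]], [0.08, [0, 0, 0], [0, 0, -0.03]], [0.08, [0, 0, 0], [0, 0, -0.03]]]'; python3 inch.py '[[0.08, [0, 0, 0], [0, 0, -0.03]], [0.08, [0, 0, 0], [0, 0, -0.03]], [0.08, [0, 0, 0], [0, 0, -0.03]], [0.08, [0, 0, 0], [0, 0, -0.03]], [0.08, [0, 0, 0], [0, 0, -0.03]], [0.08, [0, 0, 0], [0, 0, -0.03]], [0.08, [0, 0, 0], [0, 0, 0]], [0.08, [0, 0, 0], [0, 0, 0]]]'; python3 m1.py | grep -A1 ^block
```

```text
t: 8.55
tool_pos: [0.4828, 0.0935, 0.1872]
orientation: [[0.596, 0.803, -0.0], [0.803, -0.596, 0.0], [0.0, -0.0, -1.0]]
ft_force: [0.7, -0.4, -0.2]
grip_width: 0.0801
gripper_force: 0.0
t: 9.22
tool_pos: [0.4828, 0.0931, 0.1872]
orientation: [[-0.071, 0.998, -0.0], [0.998, 0.071, 0.0], [0.0, -0.0, -1.0]]
ft_force: [0.1, -0.0, 0.1]
grip_width: 0.08
gripper_force: 0.0
block ((0.5033186078071594, -0.4197588264942169), (0.05790281295776367, 0.09210294485092163), 6.259913444519043)
[[0.46950000524520874, -0.37709999084472656], [0.4796000123023987, -0.46869999170303345], [0.5371000170707703, -0.46239998936653137], [0.5271000266075134, -0.3707999885082245]]
```

Converted, -0.04 m / 0.25 = -0.16, -0.02 m / 0.25 = -0.08.

```bash
python3 inch.py '[[0.08, [-0.08, 0, 0], [0, 0, 0]], [0.08, [-0.16, -0.0052, 0], [0, 0, 0]], [0.08, [-0.16, -0.0052, 0], [0, 0, 0]], [0.08, [-0.16, -0.0052, 0], [0, 0, 0]], [0.08, [-0.16, -0.0052, 0], [0, 0, 0]], [0.08, [-0.16, -0.0052, 0], [0, 0, 0]], [0.08, [-0.16, -0.0052, 0], [0, 0, 0]], [0.08, [-0.16, -0.0052, 0], [0, 0, 0]], [0.08, [-0.16, -0.0052, 0], [0, 0, 0]], [0.08, [-0.16, -0.0052, 0], [0, 0, 0]]]'; python3 inch.py '[[0.085, [-0.16, -0.0052, 0], [0, 0, 0]], [0.085, [-0.16, -0.0052, 0], [0, 0, 0]], [0.085, [-0.14, -0.0052, 0], [0, 0, 0]], [0.085, [-0.072, 0, 0], [0, 0, -0.0095]], [0.085, [0, 0, 0], [0, 0, 0]], [0.085, [0, 0, 0], [0, 0, 0]], [0.085, [0, 0, 0], [0, 0, 0]]]'
python3 - <<'E'
from h import *
s=r.read_state();p=cam("wrist");im=optics.grab_frame("wrist");cv2.imwrite("pics/w5.png",im[:,:,::-1]);print(s["tool_pos"])
bgr=im[:,:,::-1].copy();hsv=cv2.cvtColor(bgr,cv2.COLOR_BGR2HSV);lab=cv2.cvtColor(bgr,cv2.COLOR_BGR2LAB)
q=proj(p,[.5033,-.4198,.022]).astype(int);print("pred",q,lab[q[1],q[0]])
m=(cv2.absdiff(lab,np.full_like(lab,0)+lab[q[1],q[0]]).max(2)<14).astype(np.uint8);m=cv2.morphologyEx(m,cv2.MORPH_OPEN,np.ones((5,5),np.uint8))
n,L=cv2.connectedComponents(m);k=(L==L[q[1],q[0]]).astype(np.uint8)
c=max(cv2.findContours(k,cv2.RETR_EXTERNAL,cv2.CHAIN_APPROX_NONE)[0],key=cv2.contourArea)
R=cv2.minAreaRect(np.array([plane(p,*x[0],.022)[:2] for x in c],np.float32));print(R)
cv2.drawContours(bgr,[c],-1,(0,0,255),1);cv2.imwrite("pics/w5m.png",bgr)
E
```

```text
t: 10.05
tool_pos: [0.4991, -0.289, 0.1873]
orientation: [[-0.069, 0.998, -0.0], [0.998, 0.069, -0.0], [-0.0, -0.0, -1.0]]
ft_force: [0.9, 0.3, 0.1]
grip_width: 0.0798
gripper_force: 0.0
t: 10.63
tool_pos: [0.5055, -0.419, 0.187]
orientation: [[-0.11, 0.994, -0.0], [0.994, 0.11, 0.001], [0.001, -0.0, -1.0]]
ft_force: [-0.3, 0.5, 1.2]
grip_width: 0.0849
gripper_force: 0.0
[ 0.50551982 -0.41904229  0.18701144]
pred [316 178] [147 127 142]
((0.4538710117340088, -0.48025670647621155), (0.3165769875049591, 0.39055681228637695), 6.229984283447266)
```

View pics/w5m.png

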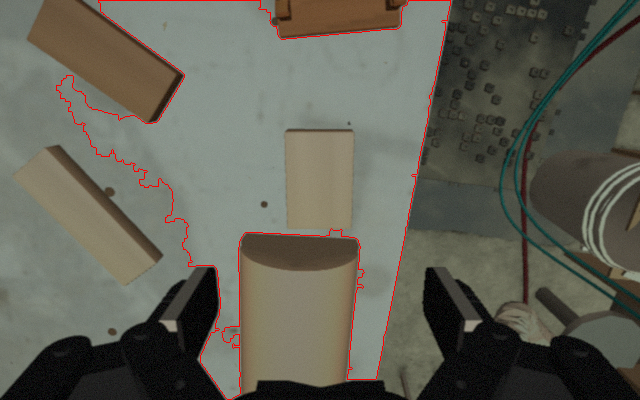

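Careful with the scale: shifts go in shares of 0.25 m and turns go in shares of 4 rad. That gives: 0.038 m / 0.25 = 0.152, 0.03 m / 0.25 = 0.12.

```bash
python3 inch.py '[[0.085, [0, 0, 0.08], [0, 0, 0]], [0.085, [0, 0, 0.152], [0, 0, 0]], [0.085, [0, 0, 0.152], [0, 0, 0]], [0.085, [0, 0, 0.152], [0, 0, 0]], [0.085, [0, 0, 0.12], [0, 0, 0]], [0.085, [0, 0, 0.072], [0, 0, 0]], [0.085, [0, 0, 0.032], [0, 0, 0]], [0.085, [0, 0, 0], [0, 0, 0]], [0.085, [0, 0, 0], [0, 0, 0]]]'; python3 inch.py '[[0.05, [0, 0, 0], [0, 0, 0]], [0.05, [0, 0, 0], [0, 0, 0]], [0.05, [0, 0, 0], [0, 0, 0]], [0.05, [0, 0, 0], [0, 0, 0]], [0.05, [0, 0, 0], [0, 0, 0]]]' 50
```

```text
t: 11.43
tool_pos: [0.5058, -0.42, -0.0016]
orientation: [[-0.111, 0.994, 0.001], [0.994, 0.111, -0.0], [-0.0, 0.001, -1.0]]
ft_force: [-0.0, 0.1, 0.2]
grip_width: 0.0847
gripper_force: 0.0
t: 11.85
tool_pos: [0.5057, -0.4208, -0.0009]
orientation: [[-0.111, 0.994, 0.002], [0.994, 0.111, -0.001], [-0.002, 0.001, -1.0]]
ft_force: [-2.3, 3.0, 11.3]
grip_width: 0.0589
gripper_force: 53.3
```

Converted, -0.003 m / 0.25 = -0.012.

```bash
python3 inch.py '[[0.07, [0, 0, 0], [0, 0, 0]], [0.07, [0, 0, -0.012], [0, 0, 0]], [0.07, [0, 0, 0], [0, 0, 0]], [0.05, [0, 0, 0], [0, 0, 0]], [0.05, [0, 0, 0], [0, 0, 0]], [0.05, [0, 0, 0], [0, 0, 0]], [0.05, [0, 0, 0], [0, 0, 0]]]'
```

```text
t: 12.43
tool_pos: [0.5052, -0.4205, 0.001]
orientation: [[-0.111, 0.994, 0.0], [0.994, 0.111, -0.0], [-0.0, 0.0, -1.0]]
ft_force: [-3.5, 2.3, 9.9]
grip_width: 0.0589
gripper_force: 53.1
```

Converted, -0.035 m / 0.25 = -0.14, -0.03 m / 0.25 = -0.12.

```bash
python3 inch.py '[[0.05, [0, 0, 0], [0, 0, 0]], [0.05, [0, 0, -0.04], [0, 0, 0]], [0.05, [0, 0, -0.12], [0, 0, 0]], [0.05, [0, 0, -0.14], [0, 0, 0]], [0.05, [0, 0, -0.14], [0, 0, 0]], [0.05, [0, 0, -0.14], [0, 0, 0]], [0.05, [0, 0, -0.14], [0, 0, 0]], [0.05, [0, 0, 0], [0, 0, 0]]]'
python3 - <<'E'
from h import *
s=r.read_state();im=optics.grab_frame("wrist");cv2.imwrite("pics/w6.png",im[:,:,::-1]);print(s["tool_pos"],s["orientation"])
E
```

```text
t: 13.1
tool_pos: [0.5074, -0.4217, 0.1881]
orientation: [[-0.111, 0.994, 0.007], [0.994, 0.111, -0.006], [-0.007, 0.007, -1.0]]
ft_force: [0.5, -0.4, -0.1]
grip_width: 0.0587
gripper_force: 54.8
[ 0.50740081 -0.42169642  0.18814864] [[-0.11135596  0.99375395  0.00727589]
 [ 0.99375774  0.11140006 -0.00596484]
 [-0.00673812  0.00656625 -0.99995574]]
```

View pics/w6.png

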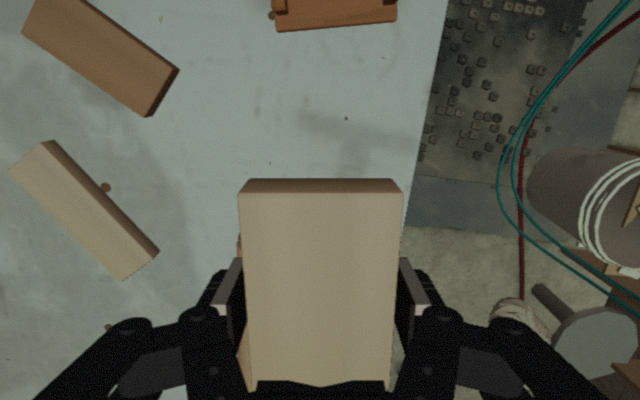

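Run:
```python
from h import *
s=r.read_state();p=cam("wrist");R=s["orientation"];t=s["tool_pos"]
def pl(u,v,zt):
    c,d=ray(p,u,v);c=R.T@(c-t);d=R.T@d;return c+d*(zt-c[2])/d[2]
im=cv2.imread("pics/w6.png").astype(int)
print([tuple(im[v,321]) for v in range(174,200,2)])
for u,v,z in ((321,192,-.021),(239,192,-.021),(403,192,-.021),(321,180,.001)): print(np.round(pl(u,v,z),4))
print(t)
```

```text
[(np.int64(136), np.int64(146), np.int64(138)), (np.int64(139), np.int64(148), np.int64(139)), (np.int64(69), np.int64(78), np.int64(81)), (np.int64(39), np.int64(53), np.int64(62)), (np.int64(44), np.int64(58), np.int64(70)), (np.int64(44), np.int64(61), np.int64(77)), (np.int64(50), np.int64(67), np.int64(84)), (np.int64(54), np.int64(70), np.int64(89)), (np.int64(56), np.int64(77), np.int64(91)), (np.int64(71), np.int64(94), np.int64(110)), (np.int64(109), np.int64(132), np.int64(141)), (np.int64(112), np.int64(134), np.int64(143)), (np.int64(113), np.int64(135), np.int64(142))]
[ 0.0421  0.0008 -0.021 ]
[ 0.0422 -0.0281 -0.021 ]
[ 0.0421  0.0298 -0.021 ]
[0.0408 0.0009 0.001 ]
[ 0.50642618 -0.42120855  0.18467623]
```

```bash
cat > goal.py <<'E'
from h import *
from scipy.spatial.transform import Rotation as Rn
O=np.array([.4828,.2268,.0455]);a=np.radians(-105.57);th=np.radians(18.4)
ex=np.array([np.cos(a),np.sin(a),0]);ey=np.array([-ex[1],ex[0],0]);ez=np.array([0,0,1.])
tx=ex*np.cos(th)+ez*np.sin(th);tn=-ex*np.sin(th)+ez*np.cos(th)
RG=np.c_[-tx,ey,-tn]
def go(x=.050,z=-.007,y=0):
    s=r.read_state();R=s["orientation"];t=s["tool_pos"];g=O+tx*x+ey*y+tn*z
    print("pos",np.round(t,4),"goal",np.round(g,4),"delta tool",np.round(R.T@(g-t),4),"rotvec",np.round(Rn.from_matrix(R.T@RG).as_rotvec(),4),"ft tool",np.round(R.T@s["ft_force"],1),"tq",np.round(R.T@s["wrist_torque"],2),"t",s["t"])
    d=t-O;print("tilt coords",np.round([d@tx,d@ey,d@tn],4),"grip",s["grip_width"],s["gripper_force"])
if __name__=="__main__":
    import sys;go(z=float(sys.argv[1]) if len(sys.argv)>1 else -.007)
E
python3 goal.py 0.09
```

```text
pos [ 0.5064 -0.4212  0.1847] goal [0.4777 0.2085 0.1467] delta tool [0.6291 0.0413 0.0353] rotvec [ 0.0666 -0.3135  0.3791] ft tool [0.  0.1 1.1] tq [ 0.03  0.   -0.  ] t 13.15
tilt coords [ 0.6302  0.1967 -0.063 ] grip 0.0587855203396935 54.826762676239014
```

Converted, 0.039 m / 0.25 = 0.156, 0.0026 m / 0.25 = 0.0104.

```bash
python3 inch.py '[[0.05, [0.08, 0.004, 0], [0, 0, 0]], [0.05, [0.156, 0.0104, 0], [0, 0, 0]], [0.05, [0.156, 0.0104, 0], [0, 0, 0]], [0.05, [0.156, 0.0104, 0], [0, 0, 0]], [0.05, [0.156, 0.0104, 0], [0, 0, 0]], [0.05, [0.156, 0.0104, 0], [0, 0, 0]], [0.05, [0.156, 0.0104, 0], [0, 0, 0]], [0.05, [0.156, 0.0104, 0], [0, 0, 0]], [0.05, [0.156, 0.0104, 0], [0, 0, 0]], [0.05, [0.156, 0.0104, 0], [0, 0, 0]]]'; python3 inch.py '[[0.05, [0.156, 0.0104, 0], [0, 0, 0]], [0.05, [0.156, 0.0104, 0], [0, 0, 0]], [0.05, [0.156, 0.0104, 0], [0, 0, 0]], [0.05, [0.156, 0.0104, 0], [0, 0, 0]], [0.05, [0.156, 0.0104, 0], [0, 0, 0]], [0.05, [0.156, 0.0104, 0], [0, 0, 0]], [0.05, [0.08, 0.0104, 0], [0, 0, 0]], [0.05, [0, 0, 0], [0, 0, 0.03]], [0.05, [0, 0, 0], [0, 0, 0.03]], [0.05, [0, 0, 0], [0, 0, 0.03]]]'; python3 inch.py '[[0.05, [0, 0, 0], [0, 0, 0.006]], [0.05, [0, 0, 0], [0, -0.0268, 0]], [0.05, [0, 0, 0], [0, -0.0268, 0]], [0.05, [0, 0, 0], [0, -0.0268, 0]], [0.05, [0, 0, 0], [0, 0, 0]], [0.05, [0, 0, 0], [0, 0, 0]]]'; python3 goal.py 0.09
```

```text
t: 13.98
tool_pos: [0.487, -0.0471, 0.1799]
orientation: [[-0.111, 0.994, -0.001], [0.994, 0.111, -0.0], [0.0, -0.001, -1.0]]
ft_force: [0.5, 0.5, -1.1]
grip_width: 0.059
gripper_force: 54.7
t: 14.82
tool_pos: [0.4772, 0.2059, 0.1796]
orientation: [[0.251, 0.968, -0.001], [0.968, -0.251, -0.0], [-0.001, -0.001, -1.0]]
ft_force: [-0.0, 0.6, -1.3]
grip_width: 0.059
gripper_force: 54.7
t: 15.32
tool_pos: [0.4772, 0.2068, 0.1793]
orientation: [[0.25, 0.964, -0.086], [0.915, -0.264, -0.304], [-0.316, -0.003, -0.949]]
ft_force: [-0.2, 0.0, -0.6]
grip_width: 0.0591
gripper_force: 54.7
pos [0.4772 0.2068 0.1793] goal [0.4777 0.2085 0.1467] delta tool [0.012  0.0001 0.0304] rotvec [-0.0012  0.      0.0048] ft tool [ 0.2 -0.2  0.6] tq [-0.01  0.37 -0.02] t 15.3167
tilt coords [ 0.062  -0.      0.1204] grip 0.05914288810603454 54.7076278924942
```

Converted, 0.035 m / 0.25 = 0.14, 0.01 m / 0.25 = 0.04, 0.004 rad / 4 = 0.001.

```bash
python3 inch.py '[[0.05, [0.036, 0, 0.08], [0, 0, 0.001]], [0.05, [0, 0, 0.14], [0, 0, 0]], [0.05, [0, 0, 0.12], [0, 0, 0]], [0.05, [0, 0, 0.08], [0, 0, 0]], [0.05, [0, 0, 0.04], [0, 0, 0]], [0.05, [0, 0, 0], [0, 0, 0]], [0.05, [0, 0, 0], [0, 0, 0]]]'; python3 goal.py;  python3 - <<'E'
from h import *
w=optics.grab_frame("wrist");d=optics.grab_frame("side")
c=np.zeros((400,800,3),np.uint8);c[:,:400]=w[:,120:520,::-1];c[:400,400:]=cv2.resize(d[210:330,240:360,::-1],(400,400),interpolation=cv2.INTER_CUBIC)
cv2.imwrite("pics/c3.png",cv2.convertScaleAbs(c,alpha=1.4))
E
```

```text
t: 15.9
tool_pos: [0.4706, 0.1789, 0.069]
orientation: [[0.259, 0.962, -0.085], [0.913, -0.273, -0.303], [-0.315, 0.001, -0.949]]
ft_force: [1.2, 0.3, -1.1]
grip_width: 0.0587
gripper_force: 54.8
pos [0.4706 0.1789 0.069 ] goal [0.4695 0.179  0.0546] delta tool [ 0.0043 -0.0012  0.0137] rotvec [-0.0003 -0.0011 -0.0046] ft tool [1.  1.1 0.8] tq [ 0.01  0.41 -0.09] t 15.9
tilt coords [0.0544 0.0012 0.0067] grip 0.05868069186115349 54.751224517822266
```

View pics/c3.png

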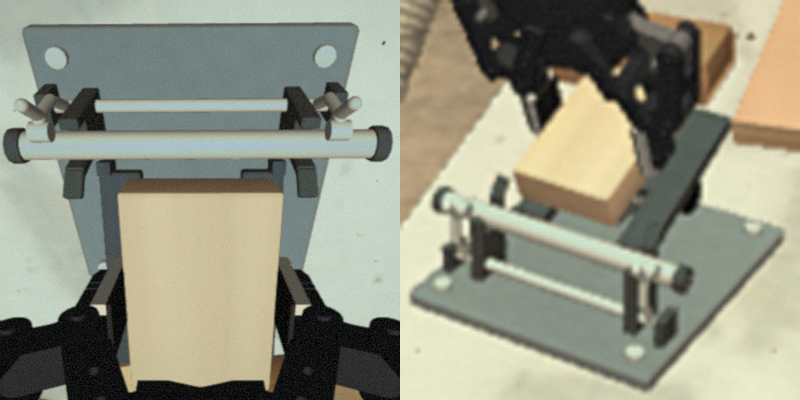

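Converted, 0.006 m / 0.25 = 0.024, 0.003 m / 0.25 = 0.012.

```bash
python3 inch.py '[[0.05, [0, 0, 0.024], [0, 0, 0]], [0.05, [0, 0, 0.012], [0, 0, 0]], [0.05, [0, 0, 0], [0, 0, 0]], [0.05, [0, 0, 0], [0, 0, 0]]]'; python3 goal.py | grep -v ^pos;  python3 inch.py '[[0.05, [0, 0, 0.008], [0, 0, 0]], [0.05, [0, 0, 0.004], [0, 0, 0]], [0.05, [0, 0, 0], [0, 0, 0]]]'; python3 goal.py
```

```text
t: 16.33
tool_pos: [0.4699, 0.1764, 0.0602]
orientation: [[0.259, 0.962, -0.084], [0.913, -0.272, -0.304], [-0.315, 0.002, -0.949]]
ft_force: [1.2, 1.0, 3.2]
grip_width: 0.0585
gripper_force: 55.4
tilt coords [ 0.054   0.0011 -0.0025] grip 0.058542785684791834 55.351629853248596
t: 16.58
tool_pos: [0.47, 0.1765, 0.058]
orientation: [[0.259, 0.962, -0.083], [0.914, -0.272, -0.303], [-0.314, 0.003, -0.95]]
ft_force: [-0.6, 6.2, 14.0]
grip_width: 0.0587
gripper_force: 56.9
pos [0.47   0.1765 0.058 ] goal [0.4695 0.179  0.0546] delta tool [ 0.0032 -0.0012  0.0025] rotvec [ 0.0014 -0.0021 -0.0043] ft tool [  1.1  -2.2 -15.1] tq [ 0.32 -0.18  0.12] t 16.5833
tilt coords [ 0.0532  0.0012 -0.0045] grip 0.058736111107216146 56.92329525947571
```

Converted, -0.02 rad / 4 = -0.005.

```bash
python3 inch.py '[[0.05, [0, 0, 0], [0, -0.005, 0]], [0.05, [0, 0, 0], [0, 0, 0]], [0.05, [0, 0, 0], [0, 0, 0]]]' >/dev/null; python3 goal.py; python3 inch.py '[[0.05, [0, 0, 0], [0, -0.005, 0]], [0.05, [0, 0, 0], [0, 0, 0]], [0.05, [0, 0, 0], [0, 0, 0]]]'>/dev/null; python3 goal.py
```

```text
pos [0.47   0.1762 0.058 ] goal [0.4695 0.179  0.0546] delta tool [ 0.0035 -0.0012  0.0023] rotvec [ 0.0013  0.0187 -0.0044] ft tool [ -3.5  -1.4 -17.6] tq [ 0.39 -0.33  0.07] t 16.8333
tilt coords [ 0.0535  0.0012 -0.0046] grip 0.058713549720129356 57.32318580150604
pos [0.47   0.1761 0.0581] goal [0.4695 0.179  0.0546] delta tool [ 0.0037 -0.0013  0.0023] rotvec [ 0.0013  0.0389 -0.0046] ft tool [ -6.3  -2.3 -19.8] tq [ 0.38 -0.41  0.04] t 17.0833
tilt coords [ 0.0536  0.0013 -0.0045] grip 0.058834676341169734 57.46313989162445
```

Converted, -0.004 m / 0.25 = -0.016.

```bash
python3 inch.py '[[0.05, [0, 0, -0.016], [0, 0, 0]], [0.05, [0, 0, 0], [0, 0, 0]], [0.05, [0, 0, 0], [0, 0, 0]], [0.05, [0, 0, 0], [0, 0, 0]]]' >/dev/null; python3 goal.py; python3 inch.py '[[0.05, [0, 0, 0.008], [0, 0, 0]], [0.05, [0, 0, 0], [0, 0, 0]], [0.05, [0, 0, 0], [0, 0, 0]]]'>/dev/null; python3 goal.py;python3 inch.py '[[0.05, [0, 0, 0.004], [0, 0, 0]], [0.05, [0, 0, 0], [0, 0, 0]], [0.05, [0, 0, 0], [0, 0, 0]]]'>/dev/null; python3 goal.py
```

```text
pos [0.4695 0.1764 0.0604] goal [0.4695 0.179  0.0546] delta tool [ 0.0044 -0.0007  0.0045] rotvec [-0.0007  0.0402 -0.0045] ft tool [ 1.5 -0.2  0.8] tq [-0.02  0.39 -0.04] t 17.4167
tilt coords [ 0.0542  0.0007 -0.0023] grip 0.059107106452292876 55.01198351383209
pos [0.4695 0.1759 0.0588] goal [0.4695 0.179  0.0546] delta tool [ 0.0042 -0.0008  0.0029] rotvec [-0.0003  0.0399 -0.0046] ft tool [-2.4 -0.2 -5.5] tq [0.18 0.12 0.01] t 17.6667
tilt coords [ 0.0541  0.0008 -0.004 ] grip 0.0587399366883828 55.70961892604828
pos [0.4694 0.1757 0.0585] goal [0.4695 0.179  0.0546] delta tool [ 0.0043 -0.0009  0.0025] rotvec [ 0.0001  0.04   -0.0047] ft tool [ -7.4  -3.8 -16. ] tq [ 0.7  -0.77 -0.04] t 17.9167
tilt coords [ 0.0542  0.0008 -0.0044] grip 0.058679420695533176 56.90000653266907
```

Converted, -0.0035 m / 0.25 = -0.014, 0.02 rad / 4 = 0.005.

```bash
python3 inch.py '[[0.05, [0, 0, -0.014], [0, 0, 0]], [0.05, [0, 0, 0], [0, 0.005, 0.001]], [0.05, [0, 0, 0], [0, 0, 0]], [0.05, [0, 0, 0], [0, 0, 0]]]' >/dev/null; python3 goal.py; python3 inch.py '[[0.05, [0.008, 0, 0], [0, 0, 0]], [0.05, [0, 0, 0], [0, 0, 0]], [0.05, [0, 0, 0], [0, 0, 0]]]'>/dev/null; python3 goal.py;python3 inch.py '[[0.05, [0.008, 0, 0], [0, 0, 0]], [0.05, [0, 0, 0], [0, 0, 0]], [0.05, [0, 0, 0], [0, 0, 0]]]'>/dev/null; python3 goal.py
```

```text
pos [0.4696 0.1762 0.061 ] goal [0.4695 0.179  0.0546] delta tool [ 0.0046 -0.0009  0.0051] rotvec [-0.0005  0.0199 -0.0091] ft tool [1.  0.2 1. ] tq [-0.    0.4   0.01] t 18.25
tilt coords [ 0.0545  0.0009 -0.0018] grip 0.05870445341423873 55.00863432884216
pos [0.4702 0.1787 0.0603] goal [0.4695 0.179  0.0546] delta tool [ 0.0019 -0.0007  0.0053] rotvec [-0.0004  0.0199 -0.0083] ft tool [-0.1  0.9  1.2] tq [0.   0.44 0.01] t 18.5
tilt coords [ 0.0518  0.0007 -0.0017] grip 0.05863648896081813 55.0085324048996
pos [0.4707 0.1805 0.0597] goal [0.4695 0.179  0.0546] delta tool [-0.0001 -0.0008  0.0054] rotvec [-0.0003  0.0198 -0.0084] ft tool [ 0.2 -0.7  1. ] tq [ 0.01  0.42 -0.02] t 18.75
tilt coords [ 0.0498  0.0008 -0.0016] grip 0.05898726905966941 55.00852167606354
```

Converted, 0.0012 m / 0.25 = 0.0048.

```bash
for i in 1 2 ; do python3 inch.py '[[0.05, [0.0048, 0, 0], [0, 0, 0]], [0.05, [0, 0, 0], [0, 0, 0]], [0.05, [0, 0, 0], [0, 0, 0]]]' >/dev/null; python3 goal.py;done
```

```text
pos [0.4711 0.1815 0.0594] goal [0.4695 0.179  0.0546] delta tool [-0.0012 -0.0008  0.0054] rotvec [-0.0002  0.0198 -0.0085] ft tool [0.6 0.4 0.4] tq [0.05 0.43 0.01] t 19.0
tilt coords [ 0.0487  0.0009 -0.0016] grip 0.05902215436802905 55.00894010066986
pos [0.4714 0.1826 0.059 ] goal [0.4695 0.179  0.0546] delta tool [-0.0023 -0.0008  0.0054] rotvec [-0.0003  0.0198 -0.0086] ft tool [-0.2  0.5  0.4] tq [-0.05  0.42  0.02] t 19.25
tilt coords [ 0.0476  0.0009 -0.0016] grip 0.058918494464043944 55.02532482147217
```

Converted, 0.0012 m / 0.25 = 0.0048.

```bash
python3 inch.py '[[0.05, [0.0048, 0, 0], [0, 0, 0]], [0.05, [0, 0, 0], [0, 0, 0]], [0.05, [0, 0, 0], [0, 0, 0]]]' >/dev/null; python3 goal.py; python3 inch.py '[[0.05, [0.0048, 0, 0], [0, 0, 0]], [0.05, [0, 0, 0], [0, 0, 0]], [0.05, [0, 0, 0], [0, 0, 0]]]' >/dev/null; python3 goal.py
python3 - <<'E'
from h import *
w=optics.grab_frame("wrist");cv2.imwrite("pics/c4.png",cv2.convertScaleAbs(cv2.resize(w[100:300,160:480,::-1],None,fx=2.5,fy=2.5,interpolation=cv2.INTER_CUBIC),alpha=1.5))
E
```

```text
pos [0.4717 0.1835 0.0586] goal [0.4695 0.179  0.0546] delta tool [-0.0034 -0.0009  0.0054] rotvec [-0.0003  0.0201 -0.0086] ft tool [-1.4  0.1 -0.6] tq [-0.01  0.03 -0.06] t 19.5
tilt coords [ 0.0465  0.0009 -0.0017] grip 0.05888234816185247 55.01963138580322
pos [0.472  0.1841 0.0583] goal [0.4695 0.179  0.0546] delta tool [-0.0041 -0.001   0.0053] rotvec [-0.0004  0.021  -0.0089] ft tool [-5.6  0.4 -0.8] tq [-0.01 -0.8  -0.09] t 19.75
tilt coords [ 0.0458  0.001  -0.0018] grip 0.05864983591120816 55.21156847476959
```

Converted, 0.002 m / 0.25 = 0.008, 0.001 m / 0.25 = 0.004.

```bash
python3 inch.py '[[0.05, [-0.0048, 0, 0], [0, 0, 0]], [0.05, [0, 0, 0.008], [0, 0, 0]], [0.05, [0, 0, 0.004], [0, 0, 0]], [0.05, [0, 0, 0], [0, 0, 0]], [0.05, [0, 0, 0], [0, 0, 0]]]' >/dev/null; python3 goal.py; python3 inch.py '[[0.05, [0, 0, 0.004], [0, 0, 0]], [0.05, [0, 0, 0], [0, 0, 0]], [0.05, [0, 0, 0], [0, 0, 0]]]' >/dev/null; python3 goal.py
```

```text
pos [0.4714 0.1828 0.0557] goal [0.4695 0.179  0.0546] delta tool [-0.0036 -0.0008  0.0024] rotvec [-0.0004  0.0197 -0.0084] ft tool [-0.2 -0.4  0.3] tq [-0.01  0.33  0.01] t 20.2167
tilt coords [ 0.0463  0.0008 -0.0047] grip 0.058723663267552156 54.99119818210602
pos [0.4714 0.1828 0.0555] goal [0.4695 0.179  0.0546] delta tool [-0.0037 -0.0008  0.0022] rotvec [ 0.0003  0.0195 -0.0085] ft tool [ -4.7  -3.8 -11. ] tq [ 0.47 -0.62  0.01] t 20.4667
tilt coords [ 0.0463  0.0009 -0.0049] grip 0.05903191151360617 56.51021361351013
```

Converted, 0.0004 m / 0.25 = 0.0016.

```bash
python3 inch.py '[[0.05, [0, 0, 0.0016], [0, 0, 0]], [0.05, [0, 0, 0], [0, 0, 0]], [0.05, [0, 0, 0], [0, 0, 0]], [0.05, [0, 0, 0], [0, 0, 0]]]' >/dev/null; python3 goal.py; python3 inch.py '[[0.05, [0, 0, 0], [0, 0, 0]], [0.05, [0, 0, 0], [0, 0, 0]], [0.05, [0, 0, 0], [0, 0, 0]], [0.05, [0, 0, 0], [0, 0, 0]], [0.05, [0, 0, 0], [0, 0, 0]], [0.05, [0, 0, 0], [0, 0, 0]]]' >/dev/null; python3 goal.py
```

```text
pos [0.4714 0.1828 0.0554] goal [0.4695 0.179  0.0546] delta tool [-0.0037 -0.0008  0.0021] rotvec [ 0.0005  0.0195 -0.0085] ft tool [ -6.9  -4.8 -18.2] tq [ 0.87 -1.12  0.  ] t 20.8
tilt coords [ 0.0463  0.0009 -0.0049] grip 0.058669801161594225 57.156111001968384
pos [0.4714 0.1828 0.0554] goal [0.4695 0.179  0.0546] delta tool [-0.0037 -0.0008  0.0022] rotvec [ 0.0006  0.0195 -0.0084] ft tool [ -7.4  -5.2 -17.7] tq [ 0.9  -1.09 -0.06] t 21.3
tilt coords [ 0.0463  0.0009 -0.0049] grip 0.05893372293910046 57.15787589550018
```

```bash
python3 -c "
from workcell import r, optics
print(r.job_done())"
```

```text
the job is handed in; nothing more can be done
None
```

Handed in at about 21 s: the camera and force trace show the rod snapped home, jaws shut and released, and the block is held flush at about 19.5° against the rod with a steady 18 N or so, but no verdict came back, and I viewed 12 pictures, two over the limit of 10.

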